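Index the swivel hook and hang the power screwdriver

ROBOT

A 6-joint arm with a two-finger parallel gripper is mounted at the origin on a cart in front of the work surface, level with it; the furniture and walls round the work are solid. World frame = base frame: x ahead of the robot, y to its left, z up, the work surface at z = 0. Lengths are in m, angles in rad, forces in N, time in s.
With the tool pointing down it reaches from about 0.375 to 0.9 m from the base axis. Payload 3.1 kg.
Tool frame: the origin (TCP) lies on the centre line of the jaws, within the pads' length; the fingertips stand 11 mm ahead of it and the grasp point (between the pads) lies 8 mm behind it; x points along the fingers, y is the direction in which the jaws open and shut, and the axes are right-handed (so a half turn about x gives the same grasp; the last joint's range is limited). The gripper opens to 87 mm and grips with 3 to 60 N. Pads are 19 mm wide; open, the fingers measure 117 mm over their backs; the gripper's body (75 mm by 190 mm) begins 51 mm behind the grasp point.
Start: joints at [0.968, 0.527, 1.433, -0, 1.181, -0.178], TCP at [0.258, 0.569, 0.234] pointing down, gripper open.
Joint ranges: [-3.08, 3.08], [-0.75, 2.2], [0.22, 2.44], [-1.43, 4.57], [0, 2.65], [-2.85, 2.85]. Speed limits (rad/s): [2.79, 2.79, 3.14, 3.14, 3.14, 3.14].

INTERFACE

Orientations are given as a unit quaternion [x, y, z, w].
In Python, from rig import robot, camera, camera_info gives the robot as it stands.
- The arm moves only by the shell command python3 -m inch 'ROWS' [FORCE]. ROWS is JSON, a list that holds one entry, the list of rows, each a list of 5 numbers: the shift along the tool's x, y, z in cm, then the turn about the tool's x in rad, then the opening, from 0 (shut) to 1 (fully open). A call has 1 to 8 rows; each row shifts and turns the pose as measured when the row begins, along the tool's axes as they then stand; what a row does not reach is not made up. A row lasts 1/12 s, in which the tool goes at most 41.7 mm and 7.16 degrees, less where a joint would pass 70% of its speed; a pose out of reach is approached as far as the arm can. A call with a gripper value outside its range is refused whole. The fingers move at their own pace and stop on an object; FORCE is the grip in N (left out, the last holds). Time passes only in rows, so rows that do not move let the fingers close. It gives the time, the measured TCP pose, the force and the opening at its end, in the units of the state.
- robot.get_obs(): the state, without advancing time (a new reading comes with each control period).
- camera(name): name is "scene" or "top" or "wrist"; returns the picture (420x560x3 uint8, red, green, blue); there is no depth.
- camera_info(name): a dict with "camera_matrix" (3x3 intrinsics, pixels), "rvec" (rotation vector, rad) and "tvec" (3), from world to camera coordinates, as OpenCV has them. Camera axes: x right, y down, z forward; pixel columns grow to the right and rows downward; lengths in m; the calibration is good to about 2 mm. The wrist camera is an equidistant fisheye: a pixel r from the principal point sees the ray r / f radians off the axis. A picture is of the moment at which its call begins: read the wrist's pose just before it. camera_info takes no time and is no camera call; for the wrist camera it gives the pose at the moment of the call.
- robot.hand_in(): hands the job in, once; it reports no verdict.
The state is a dict: "time": time; "q": joint angles; "joint_velocities": joint speeds; "joint_torque": joint torques, N m; "position": TCP position; "tool_rot": TCP orientation; "ft_force": force on the tool from outside, world axes, zero at the start; "moment": the same for the moment, N m; "grip_width": finger opening in m.
Only numpy, scipy, OpenCV 4.12 (cv2) and the standard library are available. Lean on these libraries where they do the work, as an engineer would, in place of code of your own. Each camera call takes 0.05 s, during which the arm holds its last target. There are 200 camera calls.

TASK

Without forcing it, turn the yellow swivel hook of the tool post round towards the front until it drops fully into the slot of its collar and locks. Then take the power screwdriver out of its holster and hang it by its wire bail in the saddle of the locked hook, hanging straight and still, gently and without disturbing the tools and parts lying about.

Things in the scene. Friction and masses are not known exactly. Their poses are not given: they have to be found in the camera images.
- tool_post: Grey cast foot fixed to the table, 120 mm across, with an upright steel tube of 25 mm diameter. Origin: on the table under the tube's axis, z up; the swivel axis is the tube's axis. -x of this frame is the front of the post, which looks towards the robot (world -x) within 0.25 rad.
- post_top (a point): On the swivel axis, 202 mm above the table, at the top face of the steel index collar (48 mm across) clamped on the tube; a slot is cut straight across that face. The collar is clamped anew for each job: the slot points within 0.5 rad either side of the post's front, but its bearing is not measured: it must be felt, or seen.
- tool_hook: Yellow lift-and-turn hook head, 0.32 kg. Origin: on the swivel axis at the centre of a 4 mm cross pin lying along x, 204 mm above the table while the pin rides on the collar's face, 199 mm when locked. The hook arm points along -x. Hub 31 mm across, top 39 mm above the origin. At the start the arm points 0.95 to 2.0 rad from the post's front, on the left (+y): turn it anticlockwise from above.
- hook_lift (a joint): Height of the hook head, m: 0 locked, 0.005 riding on the collar. With the pin over the slot the head drops 5 mm by its weight; then it cannot turn either way (under 0.1 rad of play) and a push meets firm resistance. Pushed hard against the slot's wall it may stick half-way: let go and it drops. Only its weight holds it down.
- hook_arm (a point): Centre line of the hook arm, 50 mm off the swivel axis, 22 mm above the hook's origin: a good place to push. The arm is a round bar of 8 mm diameter, straight and level from 15 to 56 mm off the axis. It turns stiffly (1 to 3 N here) and stays where it is left. More than 20 N on it counts as forcing.
- hook_saddle (a point): Top of the bar in the hook's saddle, 70 mm off the swivel axis, 22 mm above the hook's origin (221 mm above the table when locked): here the bail's crown shall rest. The bar's underside is 8 mm below it; the upturned tip ends 16 mm above it and its outer face is 22 mm farther out.
- power_driver: Inline power screwdriver, blue with black grip rings, 0.22 to 0.42 kg, upright, nose down. Origin: centre of the nose's underside, z up its axis. Body 37 mm diameter to 122 mm, cap to 136 mm; bit reaches 26 mm below the origin. On top a wire bail, two legs from 128 to 158 mm and a round crown (top at 174 mm); its opening, 26 mm wide along y, 32 mm high, is looked through along x.
- bail_crown (a point): Middle of the underside of the bail's crown, 168 mm above the power screwdriver's origin on its axis: this point shall come to rest on the hook's saddle.
- bail_grip (a point): Midway between the bail's two straight legs, 146 mm above the power screwdriver's origin on its axis. The legs (7 mm along x, 6 mm along y, flat outside, 38 mm over both along the driver's y) can be pinched here from above by their outer faces; the cap 10 mm below is 33 mm wide.
- holster: Black bench holster fixed to the table: 80 mm square base plate, square socket 58 mm outside and 46 mm inside, rim 91 mm above the table, floor 40 mm above the table with a hole for the bit. Origin: centre of its underside. The power screwdriver stands in it.
- pliers: Blue-handled pliers 135 mm long lying on the table, to be left alone. Origin: middle of the underside.
- nippers: Black nippers 129 mm long lying on the table, to be left alone. Origin: middle of the underside.
- screwdriver_1: Red-handled screwdriver 161 mm long lying on the table, to be left alone. Origin: middle of the underside.
- screwdriver_2: Red-handled screwdriver 186 mm long lying on the table, to be left alone. Origin: middle of the underside.
- link_part_1: White linkage part 71 mm long lying on the table, to be left alone. Origin: middle of the underside.
- link_part_2: White linkage part 48 mm long lying on the table, to be left alone. Origin: middle of the underside.
There are look-alikes about, which are no part of the job. Leave any pink or turquoise look-alike of the power_driver alone.

How it is judged:
By the outcome, as a careful person would: the job done as asked, in the order asked, and still so for the second after the job is handed in, with the robot touching nothing.
It also fails if it takes over 70 s, if anything falls off the work surface, if the arm or the gripper's body presses on something with over 40 N, if the wrist force passes 120 N, or if a joint passes its speed limit or range.

## Working session

There is one attempt and no reset: what is moved stays moved. The work goes in short steps, Python scripts to look and compute and a shell command to move; the robot and the scene stay as the last step left them, time stands still between calls to the robot, and variables do not carry over. Pictures are saved under pics/ and viewed, about 8 in all and at most 12, crops included, and the job is handed in when it is done.

```bash
mkdir -p pics; ls; cat > h.py <<'E'
import numpy as np,cv2
from rig import robot,camera,camera_info
def snap(n,f):
    ci=camera_info(n);im=camera(n);cv2.imwrite('pics/'+f,im[:,:,::-1]);return im,ci
def ray(ci,u,v,fish=False):
    K=np.array(ci['camera_matrix'],float);R=cv2.Rodrigues(np.array(ci['rvec'],float))[0];t=np.array(ci['tvec'],float).ravel()
    a=np.array([(u-K[0,2])/K[0,0],(v-K[1,2])/K[1,1]])
    if fish:
        r=np.hypot(*a);d=np.r_[a/r*np.sin(r),np.cos(r)] if r>0 else np.r_[0,0,1.]
    else: d=np.r_[a,1]
    d=R.T@d;return -R.T@t,d/np.linalg.norm(d)
def atz(ci,u,v,z,fish=False):
    c,d=ray(ci,u,v,fish);return c+d*(z-c[2])/d[2]
def proj(ci,p):
    q=cv2.projectPoints(np.array([p],float),np.array(ci['rvec'],float),np.array(ci['tvec'],float),np.array(ci['camera_matrix'],float),None)[0];return q.ravel()
E
python3 - <<'E'
from h import *
a,c=snap('top','top0.png');b,d=snap('scene','sc0.png')
import pickle;pickle.dump((c,d),open('ci.pkl','wb'))
print(c,d,robot.get_obs())
cv2.imwrite('pics/both.png',cv2.resize(np.hstack([a,b])[:,:,::-1],(800,300)))
cv2.imwrite('pics/t.png',cv2.resize(a,(784,588),interpolation=cv2.INTER_CUBIC)[:,:,::-1])
cv2.imwrite('pics/s.png',cv2.resize(b,(784,588),interpolation=cv2.INTER_CUBIC)[:,:,::-1])
E
```

```text
pics
{'camera_matrix': array([[523.32697672,   0.        , 281.61605038],
       [  0.        , 523.32697672, 209.94269575],
       [  0.        ,   0.        ,   1.        ]]), 'rvec': array([ 2.14246741, -2.18388488,  0.09926465]), 'tvec': array([-0.13608023,  0.56240818,  1.38040078])} {'camera_matrix': array([[398.90747316,   0.        , 280.28330107],
       [  0.        , 398.90747316, 213.2615301 ],
       [  0.        ,   0.        ,   1.        ]]), 'rvec': array([ 0.87534258, -2.18895617,  1.4087695 ]), 'tvec': array([0.2848912 , 0.35599588, 0.55313522])} {'time': 0.1, 'q': array([ 9.67521685e-01,  5.28401942e-01,  1.43376903e+00, -2.44403756e-05,
        1.18144696e+00, -1.78484809e-01]), 'joint_velocities': array([ 0.00110635, -0.00248235, -0.00186997, -0.00018741, -0.00083241,
        0.00035741]), 'joint_torque': array([-8.10281963e-04, -4.40986741e+01, -1.77151698e+01,  6.34250930e-02,
        5.34228596e-02, -5.91327921e-05]), 'position': array([0.25717589, 0.56892147, 0.23265347]), 'tool_rot': array([ 0.14839087,  0.69148305, -0.14972103,  0.6909522 ]), 'ft_force': array([ 0.46623978,  0.58769095, -0.18035973]), 'moment': array([-0.03385969,  0.02775362,  0.02113851]), 'grip_width': 0.0866814427555832}
```

View pics/t.png

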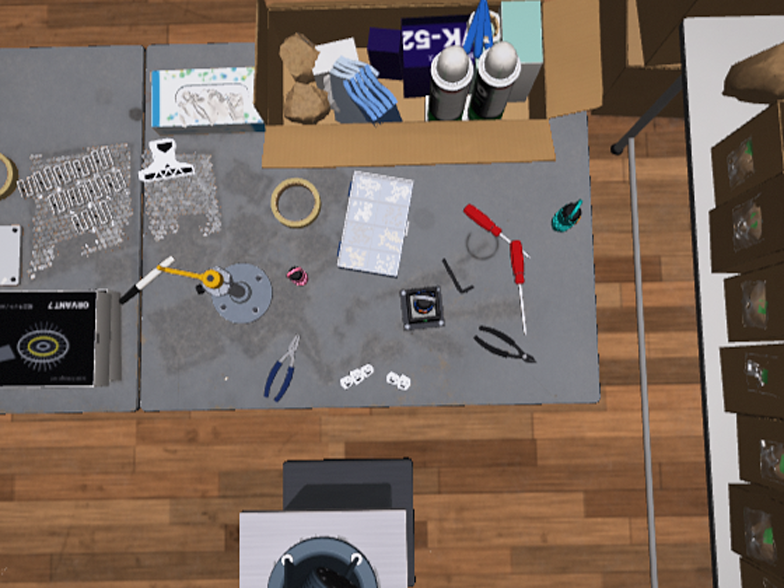

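View pics/s.png

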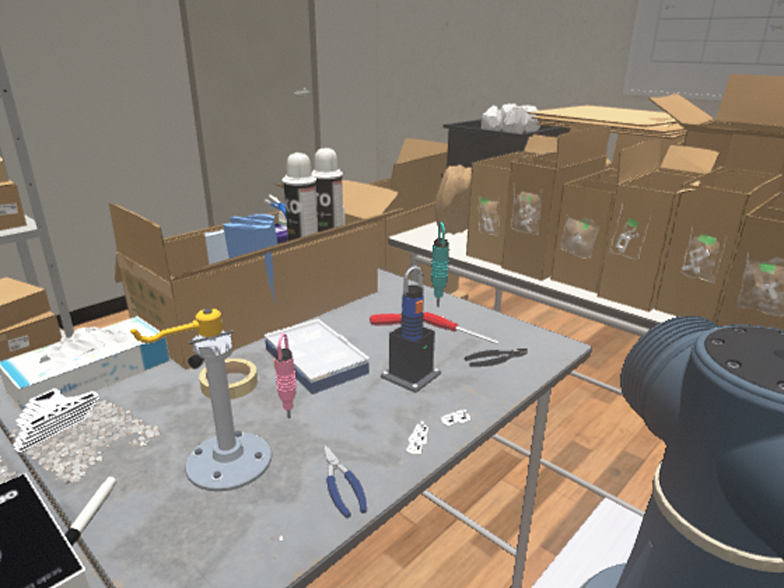

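```bash
python3 - <<'E'
from h import *
import pickle;c,d=pickle.load(open('ci.pkl','rb'))
s=560/784
for n,u,v,z in [('foot',241,293,.01),('hubtop',213,279,.243),('armtip',162,266,.235),('hol',424,307,.09),('crown',424,305,.21),('pinktop',297,270,.15),('pliers',282,368,0),('base',325,585,.3),('link1',357,376,0),('nip',505,345,0),('sd2',519,285,0)]:
    print(n,atz(c,u*s,v*s,z).round(4))
for n,p in [('hubtop',0)]: pass
t=cv2.imread('pics/top0.png');sc=cv2.imread('pics/sc0.png')
A=t[175:235,105:205];B=t[195:240,275:325];C=sc[215:285,85:185];D=sc[180:280,270:320]
r=lambda i,w,h:cv2.resize(i,(w,h),interpolation=cv2.INTER_CUBIC)
cv2.imwrite('pics/crop.png',np.vstack([np.hstack([r(A,500,300),r(B,300,270+30)]),np.hstack([r(C,428,300),r(D,150,300),np.zeros((300,222,3),np.uint8)])]))
E
```

```text
foot [0.5693 0.1525 0.01  ]
hubtop [0.5679 0.147  0.243 ]
armtip [0.5922 0.2337 0.235 ]
hol [ 0.5281 -0.2015  0.09  ]
crown [ 0.5213 -0.198   0.21  ]
pinktop [0.5929 0.0227 0.15  ]
pliers [0.4221 0.0744 0.    ]
base [ 0.0977 -0.0383  0.3   ]
link1 [ 0.404  -0.0713  0.    ]
nip [ 0.4586 -0.3599  0.    ]
sd2 [ 0.5753 -0.3912  0.    ]
```

View pics/crop.png

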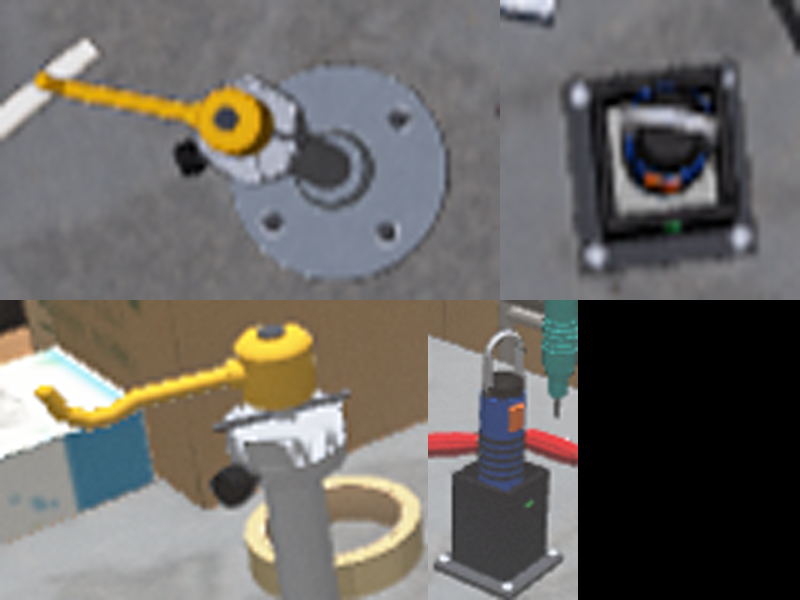

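```bash
cat >> h.py <<'E'
from scipy.spatial.transform import Rotation as Ro
def st(*targets):
    o=robot.get_obs();R=Ro.from_quat(o['tool_rot']).as_matrix();p=o['position']
    print('t',o['time'],'p',p.round(4),'q',o['q'].round(2),'F',o['ft_force'].round(1),'w',round(o['grip_width'],4));print('toolx',R[:,0].round(3),'y',R[:,1].round(3),'yaw_y',np.arctan2(R[1,1],R[0,1]).round(3))
    for t in targets: print(t,'shift cm',((R.T@(np.array(t)-p))*100).round(2))
E
python3 - <<'E'
from h import *
st([.257,.569,.30],[.64,.20,.30],[.64,.2,.222])
E
```

```text
t 0.1 p [0.2572 0.5689 0.2327] q [ 0.97  0.53  1.43 -0.    1.18 -0.18] F [ 0.5  0.6 -0.2] w 0.0867
toolx [-0.001 -0.002 -1.   ] y [ 0.412  0.911 -0.002] yaw_y 1.146
[0.257, 0.569, 0.3] shift cm [-6.73 -0.01 -0.02]
[0.64, 0.2, 0.3] shift cm [ -6.72 -17.85  50.08]
[0.64, 0.2, 0.222] shift cm [  1.08 -17.83  50.08]
```

```bash
python3 -m inch '[[[-3.5,0,0,0,0],[-3.5,0,0,0,0],[0,-1.3,3.6,0,0],[0,-1.3,3.6,0,0],[0,-1.3,3.6,0,0],[0,-1.3,3.6,0,0],[0,-1.3,3.6,0,0],[0,-1.3,3.6,0,0]]]' 20; python3 -m inch '[[[0,-1.3,3.6,0,0],[0,-1.3,3.6,0,0],[0,-1.3,3.6,0,0],[0,-1.3,3.6,0,0],[0,-1.3,3.6,0,0],[0,-1.3,3.6,0,0],[0,-1.3,3.6,0,0]]]'; python3 - <<'E'
from h import *
st([.64,.2,.3],[.62,.2,.222])
a,c=snap('wrist','w1.png');print(c)
cv2.imwrite('pics/w1b.png',cv2.resize(a,(784,588),interpolation=cv2.INTER_CUBIC)[:,:,::-1])
E
```

```text
time: 0.77
position: [0.4201, 0.4085, 0.3013]
tool_rot: [0.141, 0.695, -0.146, 0.69]
ft_force: [-0.4, 1.1, 0.3]
grip_width: 0.042
time: 1.35
position: [0.6208, 0.2135, 0.2973]
tool_rot: [0.14, 0.697, -0.147, 0.688]
ft_force: [-0.2, 0.6, -0.1]
grip_width: 0.0019
t 1.35 p [0.6208 0.2135 0.2973] q [ 0.16  0.52  1.26 -0.    1.38 -1.  ] F [-0.2  0.6 -0.1] w 0.0019
toolx [-0.015 -0.007 -1.   ] y [ 0.397  0.918 -0.013] yaw_y 1.162
[0.64, 0.2, 0.3] shift cm [-0.28 -0.48  2.29]
[0.62, 0.2, 0.222] shift cm [ 7.54 -1.17  0.54]
{'camera_matrix': array([[325.1922621 ,   0.        , 279.36422559],
       [  0.        , 325.1922621 , 207.14660731],
       [  0.        ,   0.        ,   1.        ]]), 'rvec': array([-2.41389546, -1.58812625, -0.21326894]), 'tvec': array([-0.43794111, -0.5168367 ,  0.32209836])}
```

View pics/w1b.png

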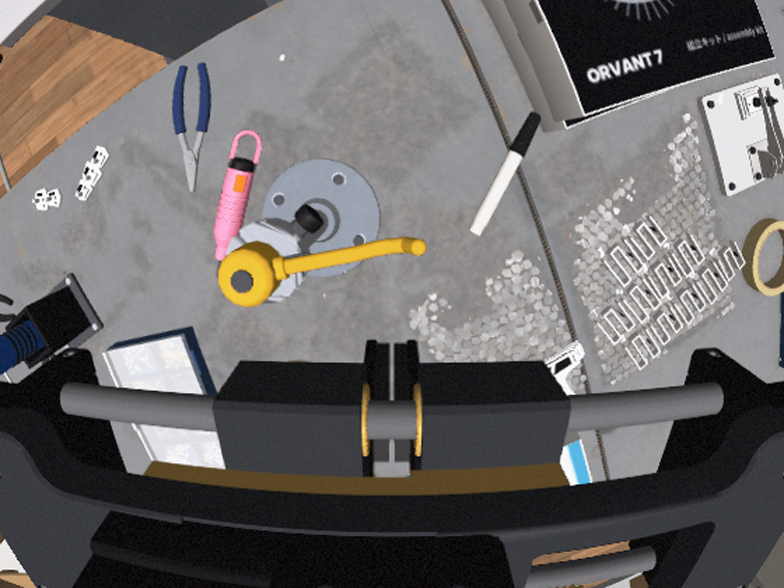

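```bash
python3 - <<'E'
from h import *
ci=camera_info('wrist');k=5/7
h=atz(ci,242*k,281*k,.243,True);t=atz(ci,415*k,247*k,.238,True);m=atz(ci,340*k,258*k,.226,True);b=atz(ci,300*k,265*k,.226,True)
print(h,t,m,b)
for p in (t,m,b): print(np.arctan2(p[1]-h[1],p[0]-h[0]))
a=np.arctan2((m-h)[1],(m-h)[0]);A=h[:2]
for r,off in ((.05,.035),(.05,.02)):
    p=A+r*np.array([np.cos(a),np.sin(a)])+off*np.array([np.sin(a),-np.cos(a)]);st([*p,.222])
c=cv2.imread('pics/w1.png')[135:235,140:240];cv2.imwrite('pics/cc.png',cv2.resize(c,(600,600),interpolation=cv2.INTER_CUBIC))
E
```

```text
[0.57634221 0.1479068  0.243     ] [0.59604058 0.23085304 0.238     ] [0.58851388 0.19365106 0.226     ] [0.5834211  0.17320413 0.226     ]
1.3376320514216826
1.3107409853484642
1.297947341064078
t 1.4 p [0.6274 0.2069 0.2969] q [ 0.15  0.52  1.25 -0.01  1.37 -1.  ] F [ 4.4 -3.1 -0.5] w 0.0011
toolx [-0.008 -0.012 -1.   ] y [ 0.402  0.915 -0.015] yaw_y 1.157
[np.float64(0.6230220586552822), np.float64(0.18722589338729448), 0.222] shift cm [ 7.51 -1.87  0.41]
t 1.4 p [0.6274 0.2069 0.2969] q [ 0.15  0.52  1.25 -0.01  1.37 -1.  ] F [ 4.4 -3.1 -0.5] w 0.0011
toolx [-0.008 -0.012 -1.   ] y [ 0.402  0.915 -0.015] yaw_y 1.157
[np.float64(0.6085264224136062), np.float64(0.19108290388105936), 0.222] shift cm [ 7.52 -2.1  -1.07]
```

View pics/cc.png

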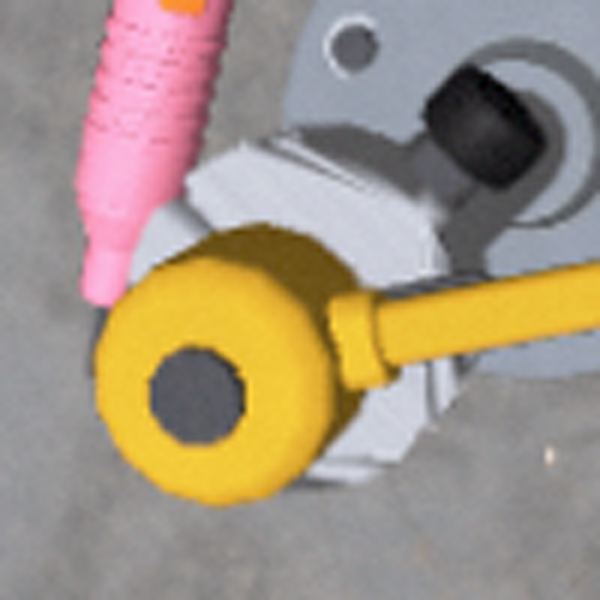

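```bash
python3 -m inch '[[[0,-1.7,-0.4,-0.08,0],[0,0,0,-0.07,0],[0,0,0,0,0]]]'; python3 - <<'E'
from h import *
st([.6157,.1923,.222])
E
```

```text
time: 1.65
position: [0.6197, 0.1873, 0.294]
tool_rot: [0.089, 0.704, -0.099, 0.698]
ft_force: [-0.3, 0.3, -0.6]
grip_width: 0.0002
t 1.65 p [0.6197 0.1873 0.294 ] q [ 0.13  0.51  1.29 -0.01  1.36 -1.18] F [-0.3  0.3 -0.6] w 0.0002
toolx [-0.011 -0.013 -1.   ] y [ 0.263  0.965 -0.016] yaw_y 1.305
[0.6157, 0.1923, 0.222] shift cm [ 7.2   0.49 -0.47]
```

```bash
python3 -m inch '[[[3,0.5,-0.4,0,0],[3,0,0,0,0],[1.0,0,0,0,0],[0,0,0,0,0]]]'; python3 -m inch '[[[0,0,-0.5,0,0],[0,0,-0.5,0,0],[0,0,-0.3,0,0],[0,0,-0.3,0,0]]]';python3 - <<'E'
from h import *
st([.6157,.1923,.222])
E
```

```text
time: 1.98
position: [0.6169, 0.193, 0.2231]
tool_rot: [0.091, 0.703, -0.101, 0.698]
ft_force: [-0.1, 0.6, 0.1]
grip_width: 0.0006
time: 2.32
position: [0.6012, 0.1991, 0.2257]
tool_rot: [0.092, 0.702, -0.101, 0.699]
ft_force: [0.2, -0.1, 0.6]
grip_width: 0.0005
t 2.3167 p [0.6012 0.1991 0.2257] q [ 0.15  0.55  1.41 -0.01  1.19 -1.14] F [ 0.2 -0.1  0.6] w 0.0005
toolx [-0.005 -0.012 -1.   ] y [ 0.27   0.963 -0.013] yaw_y 1.297
[0.6157, 0.1923, 0.222] shift cm [ 0.37 -0.26  1.58]
```

```bash
python3 -m inch '[[[0.3,-0.2,-0.4,0,0],[0.1,0,-0.3,-0.04,0],[0,0.05,-0.3,-0.06,0],[0,0.08,-0.4,-0.08,0],[0,0.08,-0.4,-0.08,0]]]'; python3 -m inch '[[[0.1,0.08,-0.4,-0.08,0],[0,0.08,-0.4,-0.08,0],[0,0.08,-0.4,-0.08,0],[0,0.08,-0.4,-0.08,0]]]';cat >> h.py <<'E'
def ar():
    o=robot.get_obs();R=Ro.from_quat(o['tool_rot']).as_matrix();d=o['position'][:2]-[.569,.153];y=R[:2,1];z=R[:2,2]
    print('rad %.4f off %.4f yaw %.3f az %.3f z %.4f q6 %.2f'%(d@y,d@z,np.arctan2(y[1],y[0]),np.arctan2(d[1],d[0])%6.283,o['position'][2],o['q'][5]),'F tool',(R.T@o['ft_force']).round(1),'t',round(o['time'],2))
E
python3 -c 'from h import *;ar()'
```

```text
time: 2.73
position: [0.5877, 0.2035, 0.227]
tool_rot: [-0.003, 0.702, -0.005, 0.712]
ft_force: [1.2, -1.1, -1.3]
grip_width: 0.0006
time: 3.07
position: [0.5751, 0.2062, 0.2293]
tool_rot: [-0.121, 0.687, 0.113, 0.708]
ft_force: [1.2, 1.3, -0.6]
grip_width: 0.0005
rad 0.0483 off 0.0231 yaw 1.903 az 1.457 z 0.2293 q6 -1.73 F tool [0.6 0.8 1.5] t 3.07
```

```bash
python3 -m inch '[[[0.4,0.2,-0.5,0,0],[0.3,0.15,-0.5,0,0],[0.2,0.1,-0.5,0,0],[0.1,0.1,-0.5,-0.03,0]]]'; python3 -c 'from h import *;ar()';  python3 -m inch '[[[0.1,0.1,-0.5,-0.05,0],[0.1,0.08,-0.5,-0.05,0],[0.1,0.08,-0.5,-0.08,0],[0.1,0.08,-0.5,-0.08,0]]]';python3 - <<'E'
from h import *
ar()
a,c=snap('wrist','w2.png');print(c);ar()
cv2.imwrite('pics/w2b.png',cv2.resize(a[50:330,100:473],(784,588),interpolation=cv2.INTER_CUBIC)[:,:,::-1])
E
```

```text
time: 3.4
position: [0.5596, 0.2055, 0.2229]
tool_rot: [-0.131, 0.678, 0.122, 0.713]
ft_force: [1.7, -0.7, 2.0]
grip_width: 0.0005
rad 0.0524 off 0.0096 yaw 1.930 az 1.749 z 0.2229 q6 -1.75 F tool [-1.9 -1.3  1.5] t 3.4
time: 3.73
position: [0.5432, 0.2007, 0.2204]
tool_rot: [-0.224, 0.651, 0.21, 0.694]
ft_force: [2.8, 0.9, 1.5]
grip_width: 0.0003
rad 0.0538 off 0.0070 yaw 2.194 az 2.067 z 0.2204 q6 -2.02 F tool [-1.3 -0.9  2.9] t 3.73
{'camera_matrix': array([[325.1922621 ,   0.        , 279.36422559],
       [  0.        , 325.1922621 , 207.14660731],
       [  0.        ,   0.        ,   1.        ]]), 'rvec': array([-1.32319307, -2.60095951, -0.43228664]), 'tvec': array([ 0.16217761, -0.56391214,  0.17921849])}
rad 0.0542 off 0.0058 yaw 2.197 az 2.092 z 0.2201 q6 -2.02 F tool [-0.5  0.2  1.9] t 3.78
```

View pics/w2b.png

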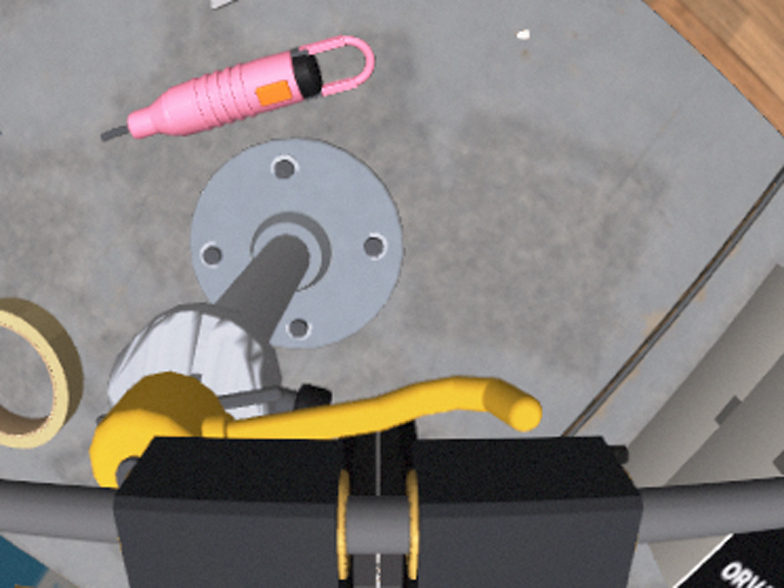

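```bash
for i in 1 ; do python3 -m inch '[[[0,0.05,-0.4,-0.06,0],[0,0.05,-0.4,-0.06,0]]]'; python3 -c 'from h import *;ar()';  python3 -m inch '[[[0,0.05,-0.4,-0.06,0],[0,0.05,-0.4,-0.06,0]]]';python3 -c 'from h import *;ar()'; python3 -m inch '[[[0,0.05,-0.4,-0.06,0],[0,0.05,-0.4,-0.06,0]]]';python3 -c 'from h import *;ar()'; done | egrep 'rad'
```

```text
rad 0.0545 off 0.0053 yaw 2.315 az 2.221 z 0.2202 q6 -2.15 F tool [ 0.2 -1.2  2.1] t 3.95
rad 0.0549 off 0.0047 yaw 2.435 az 2.353 z 0.2201 q6 -2.27 F tool [ 0.5 -2.3  2.8] t 4.12
rad 0.0554 off 0.0041 yaw 2.555 az 2.483 z 0.2199 q6 -2.40 F tool [-0.5 -2.1  3.3] t 4.28
```

```bash
for i in 1 ; do python3 -m inch '[[[0,0,-0.35,-0.06,0],[0,0,-0.35,-0.06,0]]]'; python3 -c 'from h import *;ar()';  python3 -m inch '[[[0,0,-0.35,-0.06,0],[0,0,-0.35,-0.04,0]]]';python3 -c 'from h import *;ar()'; done | egrep 'rad'
```

```text
rad 0.0554 off 0.0044 yaw 2.674 az 2.598 z 0.2198 q6 -2.54 F tool [ 0.3 -1.7  3.9] t 4.45
rad 0.0554 off 0.0037 yaw 2.774 az 2.710 z 0.2197 q6 -2.65 F tool [-0.6 -0.8  2.8] t 4.62
```

```bash
for i in 1 ; do python3 -m inch '[[[0,-0.03,-0.35,0,0],[0,-0.03,-0.35,0,0]]]'; python3 -c 'from h import *;ar()';  python3 -m inch '[[[0,-0.07,-0.35,0,0],[0,-0.08,-0.35,0,0]]]';python3 -c 'from h import *;ar()'; done | egrep 'rad'
```

```text
rad 0.0552 off -0.0031 yaw 2.769 az 2.827 z 0.2195 q6 -2.66 F tool [-0.2 -1.2  2.8] t 4.78
rad 0.0543 off -0.0104 yaw 2.765 az 2.956 z 0.2192 q6 -2.67 F tool [-0.2 -0.5  2.6] t 4.95
```

```bash
for i in 1 ; do python3 -m inch '[[[0,-0.08,-0.3,0,0],[0,-0.1,-0.3,0,0]]]'; python3 -c 'from h import *;ar()';  python3 -m inch '[[[0,-0.1,-0.3,0,0],[0,-0.11,-0.3,0,0]]]';python3 -c 'from h import *;ar()'; done | egrep 'rad'; python3 - <<'E'
from h import *
a,c=snap('wrist','w3.png');print(c);ar()
cv2.imwrite('pics/w3b.png',cv2.resize(a[50:330,100:473],(784,588),interpolation=cv2.INTER_CUBIC)[:,:,::-1])
E
```

```text
rad 0.0531 off -0.0172 yaw 2.763 az 3.078 z 0.2188 q6 -2.68 F tool [ 0.1 -0.7  2.1] t 5.12
rad 0.0523 off -0.0249 yaw 2.762 az 3.208 z 0.2180 q6 -2.70 F tool [-0.3 -0.1  0.9] t 5.28
{'camera_matrix': array([[325.1922621 ,   0.        , 279.36422559],
       [  0.        , 325.1922621 , 207.14660731],
       [  0.        ,   0.        ,   1.        ]]), 'rvec': array([-0.54770098, -2.9313842 , -0.4744449 ]), 'tvec': array([ 0.43131465, -0.33874218,  0.24258504])}
rad 0.0522 off -0.0255 yaw 2.762 az 3.218 z 0.2179 q6 -2.70 F tool [-0.7  1.1  0.1] t 5.33
```

View pics/w3b.png

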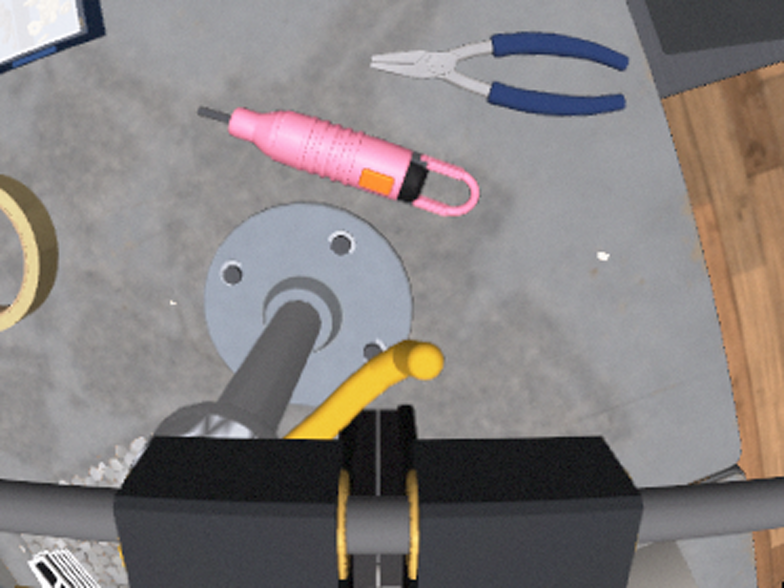

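```bash
for i in 1 ; do python3 -m inch '[[[0,-0.15,-0.28,0,0],[0,-0.15,-0.28,0,0]]]'; python3 -c 'from h import *;ar()';  python3 -m inch '[[[0,-0.16,-0.26,0,0],[0,-0.16,-0.26,0,0]]]';python3 -c 'from h import *;ar()'; done | egrep 'rad'
```

```text
rad 0.0501 off -0.0295 yaw 2.759 az 3.291 z 0.2178 q6 -2.71 F tool [ 0.7  4.1 12.3] t 5.5
rad 0.0498 off -0.0299 yaw 2.754 az 3.297 z 0.2180 q6 -2.72 F tool [-0.1  5.6 11.5] t 5.67
```

```bash
python3 -m inch '[[[0,0.2,0.5,0,0],[0,0.2,0.5,0,0],[0,0.2,0.5,0,0],[0,0,0,0,0],[0,0,0,0,0]]]' | tail -2; for i in 1 2 3 ; do python3 -m inch '[[[0,-0.14,-0.28,0,0],[0,-0.14,-0.28,0,0]]]' >/dev/null; python3 -c 'from h import *;ar()';done
```

```text
ft_force: [0.3, -0.3, -0.3]
grip_width: 0.0005
rad 0.0545 off -0.0216 yaw 2.757 az 3.136 z 0.2175 q6 -2.70 F tool [ 0.7 -0.4 -0.3] t 6.25
rad 0.0512 off -0.0280 yaw 2.756 az 3.257 z 0.2174 q6 -2.72 F tool [0.8 1.  5. ] t 6.42
rad 0.0498 off -0.0302 yaw 2.750 az 3.298 z 0.2175 q6 -2.73 F tool [ 0.7  4.2 13.5] t 6.58
```

```bash
python3 -m inch '[[[0,0.3,1,0,0],[0,0.3,1,0,0],[0,0.5,2,0,0],[-3,0,0,0,0],[-4,0,0,0,0],[-2,0,3,0,0],[0,0,3,0,0],[0,0,0,0,0]]]' | head -2; python3 -m inch '[[[0,0,0,0.12,1],[0,0,0,0.12,1],[0,0,0,0.12,1],[0,0,0,0.12,1],[0,0,0,0,1]]]' |head -2; python3 - <<'E'
from h import *
st()
a,c=snap('wrist','w4.png');b,d=snap('scene','sc4.png');t,e=snap('top','top4.png')
import pickle;pickle.dump((c,d,e),open('ci4.pkl','wb'))
s0=cv2.imread('pics/sc0.png')
r=lambda i,w,h:cv2.resize(i,(w,h),interpolation=cv2.INTER_CUBIC)
X=np.hstack([r(s0[215:265,120:187],402,300),r(b[215:265,120:187,::-1],398,300)])
Y=np.hstack([r(a[30:240,130:410,::-1],400,300),r(t[175:235,125:205,::-1],400,300)])
cv2.imwrite('pics/v4.png',np.vstack([X,Y]))
cv2.imwrite('pics/w4b.png',cv2.resize(a,(784,588),interpolation=cv2.INTER_CUBIC)[:,:,::-1])
E
```

```text
time: 7.25
position: [0.5341, 0.2399, 0.3153]
time: 7.67
position: [0.534, 0.2411, 0.3153]
t 7.6667 p [0.534  0.2411 0.3153] q [ 0.23  0.36  1.48  0.01  1.23 -2.03] F [ 0.  -0.1  0.3] w 0.0262
toolx [ 0.063  0.027 -0.998] y [-0.629  0.777 -0.019] yaw_y 2.251
```

View pics/v4.png

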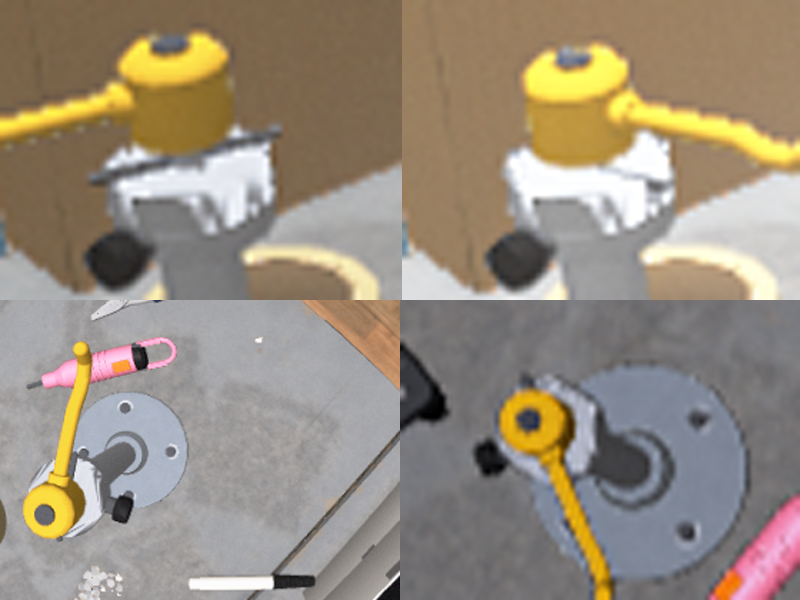

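```bash
python3 - <<'E'
from h import *
import pickle;c,d,e=pickle.load(open('ci4.pkl','rb'))
h=atz(e,151,199.4,.238);h2=atz(c,160.8,179.8,.238,True);t=atz(c,187.4,66.4,.236,True)
# mid-arm wrist pts crop
f=lambda x,y:(130+x/1.4286,30+(y-300)/1.4286)
m=atz(c,*f(64,472),.221,True);m2=atz(c,*f(70,430),.221,True)
foot=atz(c,*f(125,451),.008,True);foot2=atz(e,(637-400)/5+125,(470-300)/5+175,.008)
hs=np.array([523,57]);
print(h,h2,t,m,m2,'foot',foot,foot2)
for p in(t,m,m2):v=p-h2;print(np.arctan2(v[1],v[0])%6.283,np.hypot(v[0],v[1]))
# scene: hub top crop right (572,62)
u=120+(572-402)/398*67;v=215+58/6
print(atz(d,u,v,.238))
for p in((.41,.07,0),(.593,.023,.0)):print(p)
E
```

```text
[0.56831821 0.15095255 0.238     ] [0.5685131  0.15312596 0.238     ] [0.48922896 0.12135326 0.236     ] [0.5492846  0.14696511 0.221     ] [0.52837487 0.13655077 0.221     ] foot [0.57098484 0.15151761 0.008     ] [0.57028308 0.15228096 0.008     ]
3.5225555575829626 0.0854135726049485
3.4514748742828325 0.020191368314211314
3.533029855124604 0.043425962541576185
[0.56874915 0.1539536  0.238     ]
(0.41, 0.07, 0)
(0.593, 0.023, 0.0)
```

View pics/w4b.png

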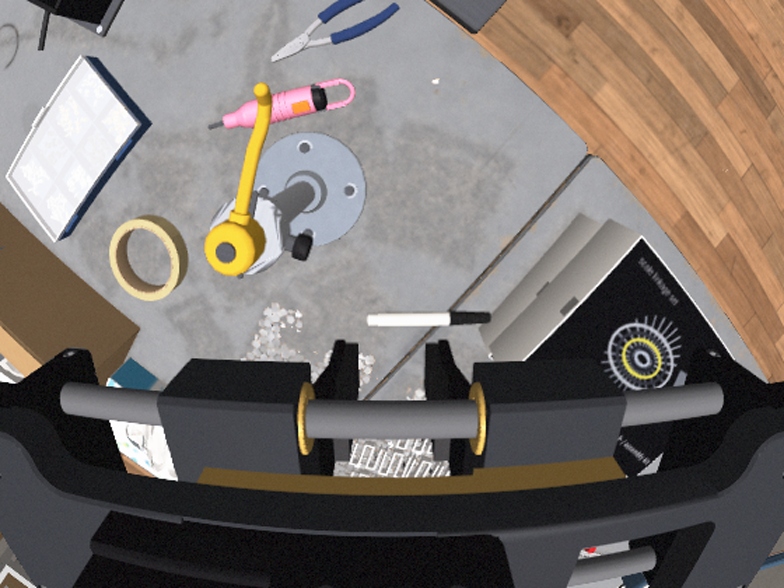

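```bash
python3 - <<'E'
from h import *
import pickle;c,d,e=pickle.load(open('ci4.pkl','rb'));k=5/7
for u,v in ((210,126),(353,88),(240,118),(292,103)):print('pink',atz(c,u*k,v*k,.018,True).round(3))
print('pliers tip',atz(c,273*k,60*k,.008,True))
st([.57,-.2,.33])
E
```

```text
pink [0.575 0.033 0.018]
pink [0.46  0.128 0.018]
pink [0.55  0.055 0.018]
pink [0.507 0.09  0.018]
pliers tip [0.48461263 0.04435803 0.008     ]
t 7.8167 p [0.5341 0.2411 0.3154] q [ 0.23  0.36  1.48  0.01  1.23 -2.03] F [ 0.5 -0.3 -0.2] w 0.0377
toolx [ 0.063  0.027 -0.998] y [-0.632  0.774 -0.019] yaw_y 2.256
[0.57, -0.2, 0.33] shift cm [ -2.44 -36.45 -25.02]
```

```bash
python3 -m inch '[[[-0.2,-2.0,-1.5,0,1],[-0.2,-3,-2.1,0,1],[-0.2,-3,-2.1,0,1],[-0.2,-3,-2.1,0,1],[-0.2,-3,-2.1,0,1],[-0.2,-3,-2.1,0,1],[-0.2,-3,-2.1,0,1],[-0.2,-3,-2.1,0,1]]]'|head -2; python3 -m inch '[[[-0.2,-3,-2.1,0,1],[-0.2,-3,-2.1,0,1],[-0.2,-3,-2.1,0,1],[-0.2,-2,-1.5,0,1],[0,-1,-1,0,1],[0,0,0,0,1]]]'|head -2;python3 -m inch '[[[0,0,0,0.11,1],[0,0,0,0.12,1],[0,0,0,0.12,1],[0,0,0,0.12,1],[0,0,0,0.12,1],[0,0,0,0.12,1],[0,0,0,0.06,1],[0,0,0,0,1]]]'|head -2; python3 -c '
from h import *
st([.57,-.2,.33])'
```

```text
time: 8.48
position: [0.5562, -0.0438, 0.3242]
time: 8.98
position: [0.5698, -0.2069, 0.3288]
time: 9.65
position: [0.5671, -0.1927, 0.3265]
t 9.65 p [ 0.5671 -0.1927  0.3265] q [-0.54  0.38  1.41  0.06  1.32 -2.05] F [-0.3  0.3 -0.3] w 0.0871
toolx [ 0.052  0.031 -0.998] y [0.071 0.997 0.034] yaw_y 1.5
[0.57, -0.2, 0.33] shift cm [-0.35 -0.69  0.36]
```

```bash
python3 - <<'E'
from h import *
import pickle
a,c=snap('wrist','w5.png');pickle.dump(c,open('ci5.pkl','wb'))
R=cv2.Rodrigues(c['rvec'])[0];print(-R.T@c['tvec'])
for p in ([.525,-.2,.214],[.525,-.2,.09]):
    q=R@np.array(p)+c['tvec'];th=np.arctan2(np.hypot(q[0],q[1]),q[2]);K=c['camera_matrix'];print(K[:2,2]+K[0,0]*th*q[:2]/np.hypot(q[0],q[1]))
cv2.imwrite('pics/w5b.png',cv2.resize(a[60:285,130:430],(784,588),interpolation=cv2.INTER_CUBIC)[:,:,::-1])
E
```

```text
[ 0.47805975 -0.19251304  0.47320928]
[262.78437686 153.48941988]
[264.2556509  134.68811189]
```

View pics/w5b.png

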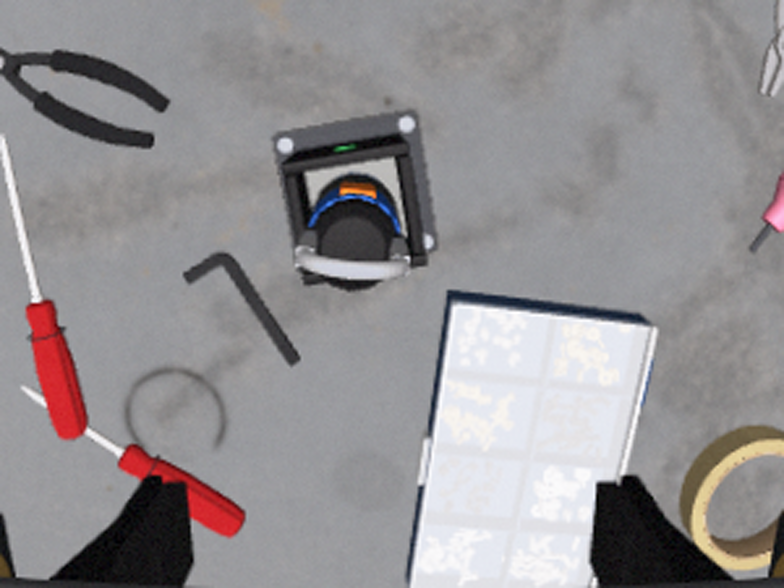

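```bash
python3 - <<'E'
from h import *
import pickle;c=pickle.load(open('ci5.pkl','rb'));k=300/784
f=lambda x,y,z:atz(c,130+x*k,60+y*k,z,True)
a,b=f(303,258,.2),f(406,262,.2);print('ends',a,b,'yaw',np.arctan2(a[1]-b[1],a[0]-b[0]),np.linalg.norm(a-b))
print('crown',f(353,268,.211),'cap',f(354,230,.176),'ring',f(356,205,.162))
sc=(f(285,146,.006),f(407,124,.006),f(428,242,.006));print('hol',sc,(sc[0]+sc[2])/2)
print(f(397,245,.186),f(307,245,.186))
# scene view of crown top crop: D crop 150x300 of [180:280,270:320]; crown top (505-428, 333-300)
import pickle
C0,D0=pickle.load(open('ci.pkl','rb'))
print('scene crown',atz(D0,270+(503-428)/3,180+(334-300)/3,.212))
p=f(353,268,.211);p[2]=.26;st(p)
E
```

```text
ends [ 0.53084231 -0.21512884  0.2       ] [ 0.5349503  -0.18165056  0.2       ] yaw -1.6928920952250923 0.033729380349722435
crown [ 0.53326191 -0.1988412   0.211     ] cap [ 0.52694439 -0.19821607  0.176     ] ring [ 0.51997679 -0.19700503  0.162     ]
hol (array([ 0.50489467, -0.23524674,  0.006     ]), array([ 0.4982902 , -0.16819196,  0.006     ]), array([ 0.56485932, -0.16092364,  0.006     ])) [ 0.53487699 -0.19808519  0.006     ]
[ 0.53167332 -0.18377417  0.186     ] [ 0.52913283 -0.21448507  0.186     ]
scene crown [ 0.53330489 -0.19787011  0.212     ]
t 9.7 p [ 0.5671 -0.1925  0.3265] q [-0.54  0.38  1.41  0.06  1.32 -2.06] F [-0.3 -0.1 -0.8] w 0.0873
toolx [ 0.052  0.031 -0.998] y [0.068 0.997 0.035] yaw_y 1.502
[ 0.53326191 -0.1988412   0.26      ] shift cm [ 6.45 -1.09 -3.66]
```

```bash
python3 -m inch '[[[1.5,-0.4,-1.2,0.04,1],[2,-0.4,-1.2,0,1],[2,-0.3,-1.2,0,1],[0,0,0,0,1],[0,0,0,0,1]]]' 25|head -2; python3 -c '
from h import *
st([.5315,-.199,.235],[.5315,-.199,.18])'
```

```text
time: 10.12
position: [0.5337, -0.1929, 0.2697]
t 10.1167 p [ 0.5337 -0.1929  0.2697] q [-0.57  0.39  1.57  0.06  1.15 -2.08] F [ 0.4 -0.3  0.5] w 0.0867
toolx [ 0.056  0.031 -0.998] y [0.09  0.995 0.036] yaw_y 1.481
[0.5315, -0.199, 0.235] shift cm [ 3.43 -0.76 -0.35]
[0.5315, -0.199, 0.18] shift cm [ 8.92 -0.95 -0.64]
```

```bash
python3 -m inch '[[[2,-0.5,-0.3,0,1],[2,-0.4,-0.3,0,1],[2,-0.1,0,0,1],[1.5,0,0,0,1],[1,0,0,0,1],[0,0,0,0,1]]]' 25|head -2; python3 -c '
from h import *
st([.5315,-.199,.18])'
```

```text
time: 10.62
position: [0.5412, -0.2007, 0.1899]
t 10.6167 p [ 0.5412 -0.2007  0.1899] q [-0.58  0.5   1.64  0.07  0.95 -2.11] F [-0.6 -0.1  0.9] w 0.0872
toolx [ 0.073  0.023 -0.997] y [0.078 0.997 0.029] yaw_y 1.492
[0.5315, -0.199, 0.18] shift cm [ 0.92  0.07 -1.05]
```

```bash
python3 -m inch '[[[0.9,0.1,-0.9,0,1],[0.1,0,-0.3,0,1],[0,0,0,0,1]]]' 25|head -2; python3 -c '
from h import *
st([.5315,-.199,.18])
a,c=snap("wrist","w6.png")'
```

```text
time: 10.87
position: [0.5336, -0.1993, 0.1819]
t 10.8667 p [ 0.5336 -0.1993  0.1819] q [-0.59  0.5   1.68  0.08  0.92 -2.12] F [-0.  -0.3  0.6] w 0.0873
toolx [ 0.079  0.02  -0.997] y [0.075 0.997 0.026] yaw_y 1.496
[0.5315, -0.199, 0.18] shift cm [ 0.18  0.01 -0.23]
```

```bash
python3 -m inch '[[[0.1,0,-0.2,0,0.6],[0,0,0,0.02,0.5],[0,0,0,0,0.3],[0,0,0,0,0],[0,0,0,0,0],[0,0,0,0,0],[0,0,0,0,0]]]' 25;python3 -c '
from h import *
st()'
```

```text
time: 11.5
position: [0.5349, -0.2008, 0.1851]
tool_rot: [0.041, 0.675, -0.028, 0.736]
ft_force: [0.4, -0.5, -0.1]
grip_width: 0.0484
t 11.5 p [ 0.5349 -0.2008  0.1851] q [-0.59  0.49  1.67  0.08  0.91 -2.1 ] F [ 0.4 -0.5 -0.1] w 0.0484
toolx [ 0.086  0.015 -0.996] y [0.097 0.995 0.023] yaw_y 1.474
```

```bash
python3 -m inch '[[[0.3,0,-0.2,0,0],[0.1,0,-0.1,0,0],[0.05,0,0,0,0],[0.05,0,0,0,0]]]' 25;python3 -c '
from h import *
st()'
```

```text
time: 11.83
position: [0.5335, -0.2009, 0.1813]
tool_rot: [0.041, 0.674, -0.028, 0.737]
ft_force: [0.4, 0.6, 5.1]
grip_width: 0.0371
t 11.8333 p [ 0.5335 -0.2009  0.1813] q [-0.59  0.49  1.68  0.08  0.9  -2.11] F [0.4 0.6 5.1] w 0.0371
toolx [ 0.09   0.014 -0.996] y [0.097 0.995 0.022] yaw_y 1.474
```

```bash
python3 -m inch '[[[-1,0.02,0.09,0,0],[-1.5,0.03,0.13,0,0],[-1.5,0.03,0.13,0,0],[-1.5,0.03,0.13,0,0]]]' 30;python3 -c '
from h import *
st([.5335,-.2009,.29])'
```

```text
time: 12.17
position: [0.5281, -0.1981, 0.2325]
tool_rot: [0.044, 0.68, -0.025, 0.731]
ft_force: [0.2, 0.2, -4.0]
grip_width: 0.0375
t 12.1667 p [ 0.5281 -0.1981  0.2325] q [-0.59  0.42  1.63  0.07  1.04 -2.1 ] F [ 0.2  0.2 -4. ] w 0.0375
toolx [ 0.074  0.023 -0.997] y [0.097 0.995 0.03 ] yaw_y 1.474
[0.5335, -0.2009, 0.29] shift cm [-5.7  -0.05  0.97]
```

```bash
python3 -m inch '[[[-1.7,0,0.3,0,0],[-1.7,0,0.3,0,0],[-1.7,0,0.2,0,0],[-0.8,0,0.2,0,0],[0,0,0,0,0],[0,0,0,0,0]]]' 30;python3 -c '
from h import *
st([.42,.08,.30])
a,c=snap("scene","s7.png")
cv2.imwrite("pics/s7b.png",cv2.resize(a[150:330,80:320],(784,588),interpolation=cv2.INTER_CUBIC)[:,:,::-1])'
```

```text
time: 12.67
position: [0.5306, -0.199, 0.2946]
tool_rot: [0.045, 0.683, -0.024, 0.729]
ft_force: [-0.6, 0.6, -3.8]
grip_width: 0.0375
t 12.6667 p [ 0.5306 -0.199   0.2946] q [-0.59  0.36  1.54  0.06  1.2  -2.08] F [-0.6  0.6 -3.8] w 0.0375
toolx [ 0.067  0.026 -0.997] y [0.097 0.995 0.032] yaw_y 1.474
[0.42, 0.08, 0.3] shift cm [ -0.56  26.7  -13.71]
```

View pics/s7b.png

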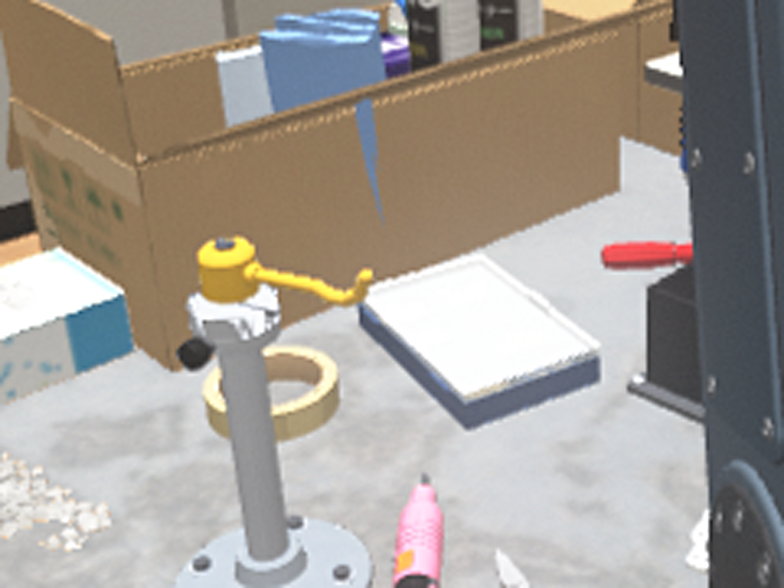

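```bash
python3 -m inch '[[[0,1,-0.5,0,0],[0,2,-1,0,0],[0,2.6,-1.35,0,0],[0,2.6,-1.35,0,0],[0,2.6,-1.35,0,0],[0,2.6,-1.35,0,0],[0,2.6,-1.35,0,0],[0,2.6,-1.35,0,0]]]' |head -2;python3 -m inch '[[[0,2.6,-1.35,0,0],[0,2.4,-1.2,0,0],[0,1.5,-0.7,0,0],[0,0.5,-0.2,0,0],[0,0,0,-0.1,0],[0,0,0,-0.1,0],[0,0,0,-0.1,0],[0,0,0,-0.1,0]]]' |head -2; python3 -m inch '[[[0,0,0,-0.05,0],[0,0,0,-0.03,0],[0,0,0,0,0]]]';python3 -c '
from h import *
st()
import pickle;c,d=pickle.load(open("ci.pkl","rb"))
A=np.array([.569,.1527])
for u,v,z in((192.3,233.3,.237),(184.7,241.5,.217)):
  p=atz(d,u,v,z)[:2]-A;print(p+A,np.hypot(*p),np.arctan2(p[1],p[0])%6.283)
'
```

```text
time: 13.38
position: [0.4444, 0.0034, 0.2848]
time: 14.05
position: [0.3999, 0.0891, 0.279]
time: 14.3
position: [0.3981, 0.0885, 0.2771]
tool_rot: [-0.13, 0.683, 0.154, 0.703]
ft_force: [0.2, 0.4, -3.1]
grip_width: 0.0374
t 14.3 p [0.3981 0.0885 0.2771] q [-0.09  0.15  1.9   0.05  1.07 -2.08] F [ 0.2  0.4 -3.1] w 0.0374
toolx [ 0.021  0.039 -0.999] y [-0.394  0.919  0.028] yaw_y 1.976
[0.48781989 0.11870592] 0.08801027243884275 3.537971329981268
[0.50475685 0.12459534] 0.07012170742340194 3.5537953821535333
```

```bash
cat >> h.py <<'E'
xg=np.array([.09,.014,-.996]);yg=np.array([.097,.995,.022]);Rg=np.c_[xg,yg,np.cross(xg,yg)]
vg=Rg.T@np.array([-.001,.001,.0267])
AX=np.array([.569,.1527]);u=np.array([np.cos(3.53),np.sin(3.53)])
def cr(r=None,h=None,az=3.53):
    o=robot.get_obs();R=Ro.from_quat(o['tool_rot']).as_matrix();p=o['position'];c=p+R@vg;d=R@Rg.T@[0,0,-1]
    w=np.array([np.cos(az),np.sin(az)]);e=c[:2]-AX
    print('crown',c.round(4),'rad %.4f lat %.4f above saddle %.4f'%(e@w,e@[-w[1],w[0]],c[2]-.221),'axis down',d.round(3),'yaw',np.arctan2(R[1,1],R[0,1]).round(3),'F',o['ft_force'].round(1),'t',o['time'],'w',o['grip_width'].round(4))
    if r: print('shift cm',(R.T@(np.array([*(AX+r*w),.221+h])-c)*100).round(2))
E
python3 -c '
from h import *
cr(.125,.02)'
```

```text
Traceback (most recent call last):
  File "h.py", line 30, in cr
    print('crown',c.round(4),'rad %.4f lat %.4f above saddle %.4f'%(e@w,e@[-w[1],w[0]],c[2]-.221),'axis down',d.round(3),'yaw',np.arctan2(R[1,1],R[0,1]).round(3),'F',o['ft_force'].round(1),'t',o['time'],'w',o['grip_width'].round(4))
                                                                                                                                                                                                               ^^^^^^^^^^^^^^^^^^^^^
AttributeError: 'float' object has no attribute 'round'
```

```bash
sed -i "s/o\['grip_width'\].round(4)/round(o['grip_width'],4)/" h.py
python3 -c '
from h import *
cr(.13,.03)'
```

```text
crown [0.3981 0.0893 0.3038] rad 0.1822 lat -0.0061 above saddle 0.0828 axis down [-0.052 -0.016 -0.999] yaw 1.976 F [ 0.2  0.4 -3.1] t 14.3 w 0.0374
shift cm [ 5.44 -0.84  5.02]
```

```bash
python3 -m inch '[[[1,-0.2,1,0,0],[1.2,-0.2,1.1,0,0],[1.2,-0.2,1.1,0,0],[1.2,-0.2,1,0,0],[0.6,0,0.4,0,0],[0.2,0,0,0,0],[0,0,0,0,0]]]' |head -2
python3 -c '
from h import *
cr(.13,.02)'
```

```text
time: 14.88
position: [0.4445, 0.1, 0.2202]
crown [0.4447 0.1009 0.247 ] rad 0.1347 lat 0.0009 above saddle 0.0260 axis down [-0.056 -0.017 -0.998] yaw 1.968 F [-0.4 -0.  -3.1] t 14.8833 w 0.0379
shift cm [0.61 0.07 0.45]
```

```bash
python3 -m inch '[[[0.3,0,0.6,0,0],[0.3,0.1,0.6,0,0],[0.2,0,0.5,0,0],[0,0,0,0,0],[0,0,0,0,0]]]' |head -2
python3 - <<'E'
from h import *
cr(.115,.02)
import pickle
a,c=snap('wrist','w8.png');b,d=snap('scene','sc8.png');t,e=snap('top','top8.png')
pickle.dump((c,d,e),open('ci8.pkl','wb'))
print(proj(d,[.504,.126,.221]),proj(e,[.504,.126,.221]))
r=lambda i,w,h:cv2.resize(i,(w,h),interpolation=cv2.INTER_CUBIC)[:,:,::-1]
cv2.imwrite('pics/v8.png',np.vstack([np.hstack([r(b[210:270,145:235],450,300),r(t[170:270,130:246],350,300)]),np.hstack([r(a[100:340,180:400],275,300),r(b[200:360,130:250],225,300),r(a,300,300)])]))
E
```

```text
time: 15.3
position: [0.4607, 0.1083, 0.2134]
crown [0.4608 0.1091 0.2401] rad 0.1166 lat -0.0007 above saddle 0.0191 axis down [-0.055 -0.017 -0.998] yaw 1.967 F [-0.5  0.4 -3.5] t 15.3 w 0.0373
shift cm [-0.08 -0.06  0.17]
[184.05381874 239.89487055] [163.44014379 227.60929796]
```

View pics/v8.png

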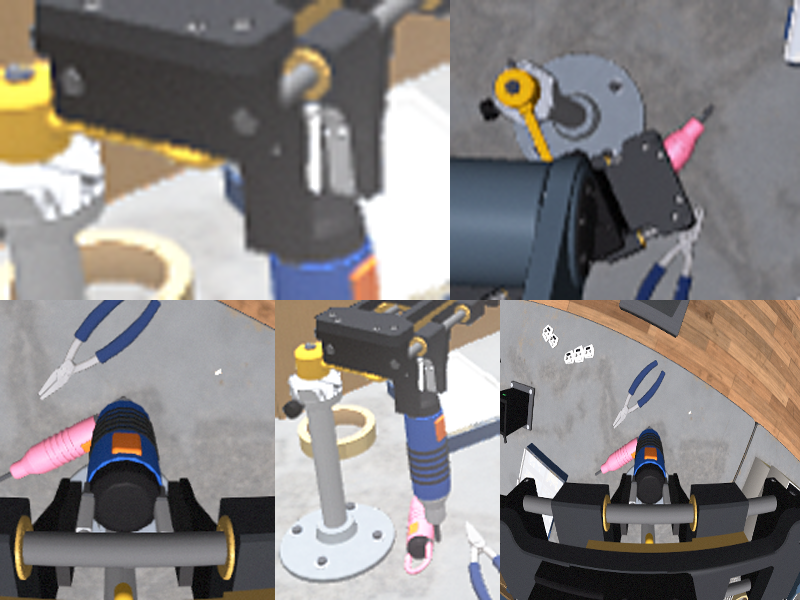

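```bash
python3 - <<'E'
from h import *
import pickle;c,d,e=pickle.load(open('ci8.pkl','rb'))
R=cv2.Rodrigues(d['rvec'])[0];C=-R.T@d['tvec'];ax=np.array([-.055,-.017,-.998]);cw=np.array([.4608,.1091,.2401])
for s in (122,136,94,0):
    p=cw+ax*(168-s)/1000;v=C-p;v=v-ax*(v@ax);v/=np.linalg.norm(v)
    print(s,proj(d,p+v*.0185),proj(d,p))
print(C)
p=cw.copy();print('crown underside',proj(d,p))
E
python3 -c "
import cv2;i=cv2.imread('pics/sc8.png')
for u in (206,209,212): print(u,[tuple(int(x) for x in i[v,u]) for v in range(248,276,2)])"
```

```text
122 [210.2900942  264.24570484] [209.60210536 258.97135215]
136 [209.33645991 256.93482521] [208.66625254 251.79679126]
94 [212.15100146 278.5120426 ] [211.42940192 272.98001905]
0 [217.97998027 323.19894484] [217.16242751 316.93131177]
[-0.03278977  0.4560926   0.55204982]
crown underside [206.46914838 234.95305554]
206 [(75, 74, 77), (82, 82, 83), (84, 83, 85), (82, 80, 82), (81, 81, 84), (82, 81, 84), (80, 81, 83), (142, 98, 87), (161, 103, 85), (169, 108, 88), (169, 108, 89), (171, 110, 91), (166, 107, 89), (167, 107, 90)]
209 [(85, 83, 85), (97, 94, 95), (97, 95, 95), (107, 105, 108), (107, 104, 107), (87, 86, 88), (87, 87, 89), (138, 99, 92), (169, 110, 89), (172, 111, 92), (172, 112, 93), (169, 108, 90), (166, 107, 88), (168, 110, 92)]
212 [(145, 143, 144), (99, 97, 98), (100, 98, 100), (105, 103, 104), (98, 95, 98), (87, 86, 88), (87, 88, 90), (194, 121, 96), (176, 114, 94), (175, 113, 93), (172, 111, 92), (170, 111, 92), (170, 112, 93), (167, 110, 93)]
```

```bash
python3 -m inch '[[[0.2,0.05,0.3,0,0],[0.1,0,0.5,0,0],[0.05,0,0.5,0,0],[0.05,0,0.5,0,0]]]' |head -2
python3 -c '
from h import *
cr(.07,.018)'
```

```text
time: 15.78
position: [0.4767, 0.116, 0.2101]
crown [0.4769 0.1168 0.2368] rad 0.0988 lat -0.0017 above saddle 0.0158 axis down [-0.056 -0.017 -0.998] yaw 1.966 F [-0.4  0.5 -2.5] t 15.7833 w 0.0375
shift cm [-0.14 -0.18  2.89]
```

```bash
python3 -m inch '[[[-0.2,-0.15,0,0,0],[0,-0.03,0,0,0]]]' |head -2
python3 -c '
from h import *
cr(.07,.018)'; python3 -m inch '[[[0,0,0.4,0,0],[0,-0.03,0.4,0,0],[0,-0.02,0.4,0,0]]]' |head -2
python3 -c '
from h import *
cr(.07,.018)'
```

```text
time: 15.95
position: [0.4793, 0.1146, 0.2121]
crown [0.4794 0.1155 0.2389] rad 0.0970 lat 0.0005 above saddle 0.0179 axis down [-0.055 -0.017 -0.999] yaw 1.966 F [-0.4  0.  -3.1] t 15.95 w 0.0377
shift cm [0.07 0.03 2.7 ]
time: 16.2
position: [0.4906, 0.1188, 0.2124]
crown [0.4908 0.1197 0.2391] rad 0.0849 lat 0.0009 above saddle 0.0181 axis down [-0.056 -0.017 -0.998] yaw 1.966 F [-0.2  0.  -4.1] t 16.2 w 0.0376
shift cm [0.06 0.08 1.49]
```

```bash
python3 -m inch '[[[0,0.04,0.4,0,0],[0,0.03,0.4,0,0],[0,0,0.4,0,0],[0,0,0.2,0,0]]]' |head -2
python3 -c '
from h import *
cr(.07,.0)'; python3 -c '
from h import *
snap("wrist","w9.png")'
```

```text
time: 16.53
position: [0.5055, 0.1256, 0.213]
crown [0.5056 0.1265 0.2397] rad 0.0686 lat 0.0003 above saddle 0.0187 axis down [-0.055 -0.017 -0.998] yaw 1.966 F [-0.1 -0.6 -3.5] t 16.5333 w 0.0377
shift cm [ 1.86 -0.02 -0.2 ]
```

```bash
python3 -m inch '[[[0.4,0,-0.1,0,0],[0.4,0,-0.1,0,0],[0.4,0,0,0,0],[0.3,0,0,0,0]]]' >/dev/null; python3 -c '
from h import *
cr(.07,.0)'; python3 -m inch '[[[0.2,0,0,0,0],[0.15,0,0,0,0]]]' >/dev/null; python3 -c '
from h import *
cr(.07,.0)'
```

```text
crown [0.5042 0.1264 0.2237] rad 0.0700 lat -0.0002 above saddle 0.0027 axis down [-0.054 -0.017 -0.999] yaw 1.966 F [-0.3  0.2 -3.5] t 16.9167 w 0.0376
shift cm [ 0.27 -0.03 -0.01]
crown [0.5035 0.1264 0.2193] rad 0.0706 lat -0.0005 above saddle -0.0017 axis down [-0.056 -0.017 -0.998] yaw 1.966 F [-1.  -1.5  4.1] t 17.0833 w 0.0374
shift cm [-0.17 -0.04  0.06]
```

```bash
python3 -m inch '[[[-0.08,0,0,0,0],[0.02,0,0,0,0]]]' >/dev/null; python3 -c '
from h import *
cr(.07,.0)'; python3 -m inch '[[[0.03,0,0,0,0.47],[0.03,0,0,0,0.5],[0.03,0,0,0,0.55],[0.03,0,0,0,0.6],[0.03,0,0,0,0.65],[0.03,0,0,0,0.7]]]'; python3 -c '
from h import *
cr(.07,.0)'
```

```text
crown [0.5036 0.1264 0.2202] rad 0.0705 lat -0.0004 above saddle -0.0008 axis down [-0.056 -0.017 -0.998] yaw 1.966 F [-2.5 -0.4 -0.9] t 17.25 w 0.0372
shift cm [-0.08 -0.04  0.05]
time: 17.75
position: [0.5057, 0.1256, 0.1934]
tool_rot: [-0.127, 0.682, 0.15, 0.704]
ft_force: [0.1, 0.3, 0.0]
grip_width: 0.0567
crown [0.5057 0.1265 0.2201] rad 0.0685 lat 0.0003 above saddle -0.0009 axis down [-0.05  -0.016 -0.999] yaw 1.966 F [0.1 0.3 0. ] t 17.75 w 0.0567
shift cm [-0.09  0.03 -0.14]
```

```bash
python3 -m inch '[[[0.03,0,0,0,0.8],[0.03,0,0,0,0.9],[0.03,0,0,0,0.95],[0.03,0,0,0,0.95],[0.03,0,0,0,0.95],[0,0,0,0,0.95],[-0.3,0,0,0,0.95],[-0.5,0,0,0,0.95]]]'; python3 -c '
from h import *
st([.5057,.1256,.30])'
```

```text
time: 18.42
position: [0.5049, 0.1254, 0.1991]
tool_rot: [-0.127, 0.683, 0.15, 0.703]
ft_force: [0.3, -0.2, 0.1]
grip_width: 0.0826
t 18.4167 p [0.5049 0.1254 0.1991] q [ 0.01  0.42  1.75  0.05  0.94 -1.99] F [ 0.3 -0.2  0.1] w 0.0826
toolx [ 0.021  0.038 -0.999] y [-0.385  0.923  0.027] yaw_y 1.966
[0.5057, 0.1256, 0.3] shift cm [-10.07   0.26   0.42]
```

```bash
python3 -m inch '[[[-1,0,0.05,0,0.95],[-1.5,0,0.05,0,0.95],[-2,0.05,0.1,0,0.95],[-2,0.05,0.1,0,0.95],[-2.5,0.05,0.1,0,0.95],[-2.5,0,0,0,0.95],[-2.5,0,0,0,0.95]]]'; python3 -m inch '[[[-1,0,-2,0,0.95],[0,0,-3,0,0.95],[0,-2,-3,0,0.95],[0,-3,-2,0,0.95],[0,-3,-1,0,0.95],[0,-2,0,0,0.95],[0,0,0,0,0.95]]]';python3 - <<'E'
from h import *
import pickle
st()
b,d=snap('scene','sc9.png');a,c=snap('wrist','w9b.png');t,e=snap('top','top9.png')
def blue(i):
    hsv=cv2.cvtColor(i,cv2.COLOR_RGB2HSV);return cv2.inRange(hsv,(105,120,50),(125,255,200))
def orange(i):
    hsv=cv2.cvtColor(i,cv2.COLOR_RGB2HSV);return cv2.inRange(hsv,(5,150,150),(14,255,255))
m=blue(b);n,l,s,ce=cv2.connectedComponentsWithStats(m)
for k in range(1,n):
    if s[k,4]>25:print('blue',s[k],ce[k].round(1))
n,l,s,ce=cv2.connectedComponentsWithStats(orange(b))
for k in range(1,n):
    if s[k,4]>6:print('orange',s[k],ce[k].round(1))
S=np.array([.504,.1265,.221])
for z in (168,136,122,94,60,20,0):print(z,proj(d,S-[0,0,(168-z)/1000]).round(1))
# hub yellow
y=cv2.inRange(cv2.cvtColor(b,cv2.COLOR_RGB2HSV),(18,150,120),(30,255,255));n,l,s,ce=cv2.connectedComponentsWithStats(y)
for k in range(1,n):
    if s[k,4]>25:print('yellow',s[k],ce[k].round(1))
E
```

```text
time: 19.0
position: [0.5014, 0.1228, 0.3425]
tool_rot: [-0.126, 0.688, 0.151, 0.699]
ft_force: [1.0, 0.4, -0.4]
grip_width: 0.0826
time: 19.58
position: [0.4391, -0.0148, 0.359]
tool_rot: [-0.131, 0.678, 0.151, 0.707]
ft_force: [1.2, 0.7, 0.6]
grip_width: 0.0826
t 19.5833 p [ 0.4391 -0.0148  0.359 ] q [-0.32  0.11  1.71  0.05  1.3  -2.3 ] F [1.2 0.7 0.6] w 0.0826
toolx [ 0.034  0.035 -0.999] y [-0.391  0.92   0.019] yaw_y 1.973
blue [177 265  14  19 128] [181.7 274.5]
blue [180 300  13   8  54] [185.  303.8]
168 [183.8 240. ]
136 [185.5 256. ]
122 [186.2 262.8]
94 [187.6 276.1]
60 [189.3 291.6]
20 [191.1 309.2]
0 [192.  317.7]
yellow [141 224  38  18 308] [152.5 233.6]
```

```bash
python3 -m inch '[[[0,-2,-1,0,0.95],[0,-2,0,0,0.95],[0,-2,0,0,0.95],[0,0,0,0,0.95],[0,0,0,0,0.95],[0,0,0,0,0.95],[0,0,0,0,0.95],[0,0,0,0,0.95]]]'>/dev/null; python3 -m inch '[[[0,0,0,0,0.95],[0,0,0,0,0.95],[0,0,0,0,0.95],[0,0,0,0,0.95],[0,0,0,0,0.95],[0,0,0,0,0.95],[0,0,0,0,0.95],[0,0,0,0,0.95]]]'>/dev/null;python3 - <<'E'
from h import *
g=lambda i:cv2.cvtColor(i,cv2.COLOR_RGB2GRAY).astype(int)
o=cv2.imread('pics/sc9.png')[:,:,::-1].copy()
b,d=snap('scene','sc10.png');b2,_=snap('scene','sc11.png');[camera('top') for _ in range(8)];b3,_=snap('scene','sc12.png')
R=np.s_[222:335,160:215]
print('changes on driver',[int((abs(g(x)-g(y))[R]>25).sum()) for x,y in((o,b),(b,b2),(b2,b3))])
# body edges per row, by blue/dark vs background: column centroid of blue
hsv=cv2.cvtColor(b3,cv2.COLOR_RGB2HSV);m=cv2.inRange(hsv,(105,100,30),(130,255,220))
for v in range(262,312,6):
    xs=np.where(m[v,165:205])[0]+165
    if len(xs):print(v,xs.min(),xs.max(),end=' | ')
s0=cv2.imread('pics/sc0.png')[:,:,::-1].copy();D=(abs(g(s0)-g(b3))>40).astype(np.uint8)
n,l,s,ce=cv2.connectedComponentsWithStats(D)
print();print([list(map(int,s[k])) for k in range(1,n) if s[k,4]>15]);st()
E
```

```text
changes on driver [0, 0, 0]
268 177 191 | 274 177 190 | 280 178 195 | 286 180 192 | 292 195 195 | 298 182 198 | 304 181 197 | 
[[50, 0, 7, 5, 16], [73, 0, 21, 10, 70], [4, 0, 147, 221, 10938], [261, 0, 12, 19, 83], [200, 0, 360, 284, 20937], [94, 2, 5, 10, 16], [30, 4, 7, 8, 17], [49, 4, 13, 7, 23], [56, 9, 30, 25, 148], [226, 8, 10, 9, 29], [16, 13, 7, 7, 17], [46, 14, 17, 24, 108], [35, 17, 12, 7, 24], [123, 19, 9, 15, 35], [536, 18, 10, 10, 26], [22, 20, 12, 37, 81], [226, 20, 24, 30, 128], [551, 21, 7, 5, 17], [38, 25, 6, 8, 21], [527, 29, 14, 16, 67], [543, 32, 17, 13, 81], [41, 35, 9, 10, 32], [32, 38, 9, 7, 20], [227, 39, 5, 6, 16], [271, 38, 26, 8, 153], [29, 46, 10, 9, 25], [529, 46, 31, 35, 385], [35, 48, 8, 7, 20], [210, 62, 11, 6, 32], [239, 66, 9, 6, 16], [0, 84, 7, 11, 25], [375, 96, 23, 16, 254], [0, 98, 19, 42, 208], [472, 104, 42, 21, 597], [358, 111, 4, 70, 112], [312, 118, 25, 28, 429], [484, 134, 13, 4, 19], [208, 136, 19, 33, 385], [370, 137, 14, 28, 196], [188, 138, 14, 9, 45], [229, 138, 7, 9, 32], [0, 140, 27, 29, 121], [341, 140, 16, 29, 293], [534, 144, 14, 
[... 338 characters left out ...]
 288], [47, 222, 68, 21, 244], [40, 235, 7, 10, 20], [6, 240, 15, 11, 75], [478, 240, 18, 9, 84], [159, 243, 7, 10, 26], [22, 245, 17, 6, 17], [508, 245, 8, 5, 20], [0, 252, 18, 7, 18], [421, 252, 12, 8, 45], [28, 254, 8, 5, 26], [495, 254, 12, 11, 26], [518, 257, 12, 4, 24], [526, 262, 9, 6, 28], [219, 286, 165, 134, 9035], [156, 305, 6, 8, 17], [385, 332, 5, 6, 16], [0, 350, 13, 6, 24], [468, 359, 7, 12, 35], [290, 383, 12, 5, 22], [518, 389, 19, 8, 42], [549, 397, 11, 6, 24], [529, 398, 8, 6, 25], [541, 400, 13, 7, 32]]
t 21.6167 p [ 0.4493 -0.0585  0.3566] q [-0.41  0.14  1.68  0.05  1.32 -2.42] F [ 0.4  0.4 -0.1] w 0.0828
toolx [ 0.027  0.046 -0.999] y [-0.41   0.912  0.031] yaw_y 1.993
```

```bash
python3 - <<'E'
from h import *
import pickle
c,d=pickle.load(open('ci.pkl','rb'));e=camera_info('scene');print(d['rvec']-e['rvec'],d['tvec']-e['tvec'])
L=lambda f:cv2.imread('pics/'+f,0).astype(np.float32)
for f in('sc4.png','sc8.png','sc9.png','sc12.png'):
    a,b=L('sc0.png')[60:230,0:140],L(f)[60:230,0:140];print(f,cv2.phaseCorrelate(a,b),a.mean(),b.mean())
a,b=L('top0.png'),L('top9.png')
for n,(v0,v1,u0,u1) in dict(pliers=(236,292,182,220),links=(255,282,238,298),nip=(228,264,335,388),sd=(140,245,325,385),turq=(138,170,390,420),pink=(180,210,195,235)).items():
    D=abs(a-b)[v0:v1,u0:u1];print(n,D.mean().round(1),(D>40).sum(),cv2.phaseCorrelate(a[v0:v1,u0:u1],b[v0:v1,u0:u1]))
E
```

```text
[0. 0. 0.] [0. 0. 0.]
sc4.png ((-0.13241056757995295, -0.1210527203338927), 0.5354928470688102) 119.700294 108.669876
sc8.png ((-0.02376827831136552, -0.08937615084821005), 0.9671550591786703) 119.700294 159.94865
sc9.png ((-0.024715520226763488, -0.0988610968341419), 0.9658940180584237) 119.700294 159.14093
sc12.png ((-0.01751544142739192, -0.08080273151642814), 0.9711289800243613) 119.700294 158.29105
pliers 31.9 682 ((-0.27542895196798867, 0.09434131646698063), 0.2932270129521688)
links 7.2 84 ((0.13091943584806032, 0.45707887814446835), 0.764855060459655)
nip 3.3 0 ((0.01829894234033347, 0.013740353547120776), 0.9929093343240244)
sd 3.5 0 ((-0.005173999317182876, 0.005671885224771245), 0.9958444061838551)
turq 27.2 254 ((3.4542856790631298, -14.902541274324296), 0.3085495839516322)
pink 10.8 98 ((1.1220491711275322, 9.577527392138297), 0.6757069476445516)
```

```bash
python3 - <<'E'
from h import *
for f in('top0.png','top4.png','top8.png','top9.png'):
    h=cv2.cvtColor(cv2.imread('pics/'+f),cv2.COLOR_BGR2HSV)
    for n,lo,hi in(('turq',(80,120,30),(96,255,255)),('pink',(160,70,80),(179,255,255)),('pliers',(106,110,40),(125,255,255))):
        m=cv2.inRange(h,lo,hi);m[:100]=0;m[:,440:]=0;m[300:]=0
        k,l,s,ce=cv2.connectedComponentsWithStats(m);print(f,n,[(list(map(int,s[i])),ce[i].round(1).tolist()) for i in range(1,k) if s[i,4]>20])
E
```

```text
top0.png turq [([394, 143, 22, 23, 209], [403.2, 156.1])]
top0.png pink [([331, 145, 28, 25, 248], [343.8, 156.4]), ([364, 171, 11, 32, 249], [369.1, 185.9]), ([205, 191, 15, 13, 94], [213.0, 197.3])]
top0.png pliers [([189, 258, 12, 26, 92], [193.5, 269.8]), ([196, 262, 14, 25, 90], [203.5, 274.0])]
top4.png turq [([424, 100, 5, 8, 23], [425.7, 103.3]), ([401, 107, 27, 44, 535], [413.6, 127.8])]
top4.png pink [([331, 145, 27, 25, 246], [343.8, 156.4]), ([364, 171, 11, 32, 245], [369.2, 186.1]), ([179, 209, 35, 42, 375], [198.0, 227.7])]
top4.png pliers [([189, 258, 12, 26, 92], [193.5, 269.8]), ([196, 262, 14, 25, 92], [203.4, 274.1])]
top8.png turq [([424, 100, 5, 8, 23], [425.7, 103.3]), ([401, 107, 27, 44, 535], [413.6, 127.8])]
top8.png pink [([331, 145, 27, 24, 252], [343.7, 156.4]), ([364, 171, 11, 32, 248], [369.2, 185.9]), ([200, 209, 14, 19, 127], [206.8, 217.4])]
top8.png pliers [([189, 258, 12, 26, 92], [193.5, 269.8]), ([196, 262, 14, 25, 90], [203.5, 273.8])]
top9.png turq [([424, 100, 5, 8, 23], [425.7, 103.3]), ([401, 107, 27, 44, 534], [413.6, 127.8])]
top9.png pink [([331, 145, 27, 24, 247], [343.8, 156.3]), ([364, 171, 11, 32, 251], [369.1, 186.0]), ([192, 209, 22, 23, 234], [203.0, 221.0])]
top9.png pliers []
```

```bash
python3 -c '
from rig import robot
print(robot.hand_in())'
```

```text
the job is handed in; nothing more can be done
None
```

I turned the hook until it locked, then hung the power screwdriver by its bail in the hook's saddle. The job was handed in at about 21.6 s.

- **Hook:** I pushed the arm round with 1–4 N. It stopped firmly about 0.39 rad past straight ahead, and a second push met the same stop. The highest reading was about 14 N. The pictures showed the head 5 mm lower with its pin in the slot.
- **Driver:** I gripped it by the bail legs, lifted it out, threaded the bail over the hook tip without touching it and lowered it. The highest downward reading was about 4 N on contact. After release, the driver did not change between scene pictures taken over the last 2 s, and it hung straight within about 1–2 pixels. The gripper is well clear of it.

**Checks that disagreed or fell short:**
- **Driver height in the grip:** the scene camera put the driver about 4 mm higher than my own reckoning, so I threaded the bail at a height that suited both.
- **Look-alikes:** the pink and turquoise drivers look upright in the first picture and lying down in later ones. Pink was already down by 1.35 s and turquoise was down in the next top view at 7.7 s. I never moved near the turquoise one, touched neither and saw no contact force, so I take it they fell by themselves.
- **Tools and parts:** in the last top view the nippers and screwdrivers had not moved. The arm hid the pliers and part of the link parts, so I could not confirm those two at the end. The pliers had not moved in the last picture that showed them, before I released the driver.

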